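Shut the loaded drawer and press its label holder onto the lip

TASK

The open drawer is loaded with sorted heat sinks: push it fully shut. Then take the wider of the two spare label holders hanging on the rim of the parts bin, push it down over the front lip of that drawer's unit, label facing out and centred over the drawer, until it is fully home, and leave the smaller holder and the other things lying about where they are. Finish still holding it and pressing it down with firm thumb pressure, about 10 N, because the sticky tape on the lip has yet to take; do not let go.

Things in the scene. Friction and masses are not known exactly. Their poses are not given: they have to be found in the camera images.
- unit: the drawer unit to close and label: fixed grey steel housing 240 deep (x) x 150 wide (y), drawer in its front. Origin: centre of its underside; x runs from the front face (x = -120 mm) to the back. Top plate at 100 mm; a 4 mm thick lip stands on all four edges of it, up to 118 mm. The front from 80 to 118 mm is a plain header, flush with the drawer front (8 to 78 mm) when shut.
- lip_mid (a point): middle of the top edge of the unit's front lip (on the 4 mm thick lip's centre line, at x = -118, y = 0, z = 118 mm of the unit), midway along a 50 mm strip of white double-sided tape (of no thickness to speak of). The label holder's origin belongs here.
- drawer (a joint): how far this unit's drawer stands open, m: 0 shut, up to 0.15, slides towards the unit's front; it runs stiffly (about 2.5 N) and stays where it is left. Hard stop when shut.
- drawer_handle (a point): middle of the drawer's bar handle: a round steel bar about 80 mm long along the unit's y, 35 mm in front of the drawer's face, 52 mm above the bench.
- holder: wide label holder: white plastic clip, 60 mm wide (y), 30 g, upright on the bin's front rim, loose. Origin: middle of the underside of its bridge (13 thick, 5 high), which sits on the rim or lip. x points from label side to back, as the bin's x. Above: card pocket 9 thick (x), top at 37 mm, to be gripped. Below: front leg 21 and rear leg 13 mm long, slot of 7 mm between, flared to a 12 mm mouth.
- holder_label (a point): middle of the paper label (picture of a heat sink) on the wide holder's pocket, 21 mm above its origin, 4.5 mm towards its front (-x).
- holder_small: the small spare label holder, same section but only 34 mm wide, hanging beside the wide one on the bin's rim. Leave it.
- bin: open blue plastic parts bin, 120 deep (x) x 140 wide (y) x 70 high, walls 4 mm, stands fast; holds heat sinks up to 35 mm high. Origin at the centre of its underside; the holders hang on its front (-x) wall, whose rim is at 70 mm.
- unit_b: a second drawer unit, same make and size as the first, fixed beside it, drawer shut and already wearing its own label holder in the right place. Leave it.
- psu: salvaged power supply, steel box 110 x 130 x 55 mm, origin under its centre. Leave it.
- driver: short screwdriver, about 120 mm long along its x, lying across the tray top of the unit to be labelled, behind its front lip, origin under its middle. Leave it.
- loose_sink: finned aluminium heat sink 60 x 70 x 36 mm in the tray top of the second unit, origin under its centre. Leave it.
Not all that is in view belongs to the job. Leave any green, purple or yellow look-alike of the holder alone.

How it is judged:
By the outcome, as a careful person would: the job done as asked, in the order asked, and still so for the second after the job is handed in, while the arm keeps its last pose, push and grip.
It also fails if it takes over 56 s, if anything falls off the work surface, if the arm or the gripper's body presses on something with over 40 N, if the wrist force passes 120 N, or if a joint passes its speed limit or range.

ROBOT

A 6-joint arm with a two-finger parallel gripper is mounted at the origin on the work surface. World frame = base frame: x ahead of the robot, y to its left, z up, the work surface at z = 0. Lengths are in mm, angles in rad, forces in N, time in s.
With the tool pointing down it reaches from about 275 to 825 mm from the base axis. Payload 5.2 kg.
Tool frame: the origin (TCP) lies at the very end of the fingers, on their centre line; the grasp point (between the pads) lies 19 mm behind it; z points along the fingers, y is the direction in which the jaws open and shut (so a half turn about z gives the same grasp; the last joint's range is limited). The gripper opens to 93 mm and grips with 3 to 60 N. Pads are 15 mm wide; open, the fingers measure 128 mm over their backs; the gripper's body (75 mm by 188 mm) begins 65 mm behind the grasp point.
Start: joints at [1.125, 0.259, 1.535, -0, 1.348, -0.203], TCP at [132.209, 533.878, 218.653] pointing down, gripper open.
Joint ranges: [-3.14, 3.14], [-0.91, 2.08], [0.19, 2.58], [-1.22, 4.36], [0.22, 2.71], [-3.12, 3.12]. Speed limits (rad/s): [2.57, 2.57, 3.14, 3.14, 3.14, 3.14].

INTERFACE

Orientations are given as [roll, pitch, yaw] about the fixed x, y, z axes, in that order (R = Rz(yaw) Ry(pitch) Rx(roll)).
In Python, from bench import robot gives the robot as it stands. The module is installed in compiled form; this text tells all that it offers. Calls block until the motion is done:
- robot.move_ptp(position, orientation): joint-space move of the TCP to a pose.
- robot.move_linear(position, ori=None, speed=150, f_stop=None): straight line of the TCP; ori=None keeps the orientation; speed is the mean speed in mm/s. With f_stop (N) it stops when the force on the tool has changed by that much, and returns True; else False.
- robot.move_j(angles): joint-space move.
- robot.move_gripper(opening): opening from 0.0 (shut) to 1.0 (fully open); the grip force is fixed at half the most; returns when the fingers have stopped.
- robot.sleep(seconds).
- robot.inverse_kinematics(position, orientation): joint angles nearest the present ones, or None.
- robot.get_image(name): name is "side" or "top" or "wrist"; returns a dict with "img" (400x640x3 uint8, blue, green, red), "fovy" (degrees; the focal length in pixels is half the picture's height over the tangent of half this angle, whatever the lens; pixels are square), "cx", "cy" (the principal point, pixels), "eye" and "orientation" of the camera in the world. Camera axes: x right, y down, z forward; pixel columns grow to the right and rows downward; lengths in mm; the calibration is good to about 2 mm. A picture is of the moment at which its call begins. There is no depth.
A pose or a line that the arm cannot do raises robot.MotionError and nothing moves.
- robot.hand_in(): hands the job in, once; it reports no verdict.
Readings, each from a call of its own:
- robot.current_t(): time.
- robot.current_qpos(): joint angles.
- robot.current_joint_vel(): joint speeds.
- robot.current_joint_efforts(): joint torques, N m.
- robot.current_tcp_pos(): TCP position.
- robot.current_eef_rot(): TCP orientation.
- robot.current_contact_force(): force on the tool from outside, world axes, zero at the start.
- robot.current_ft_torque(): the same for the moment, N m.
- robot.current_gripper_width(): opening from 0.0 (shut) to 1.0 (fully open).
Only numpy, scipy, OpenCV 4.12 (cv2) and the standard library are available. Lean on these libraries where they do the work, as an engineer would, in place of code of your own. Each camera call takes 0.05 s, during which the arm holds its last target. There are 200 camera calls.

## Working session

There is one attempt and no reset: what is moved stays moved. The work goes in short steps, each a Python script; the robot and the scene stay as the last script left them, time stands still between calls to the robot, and variables do not carry over. Pictures are saved under pics/ and viewed, about 8 in all and at most 12, crops included, and the job is handed in when it is done.

```bash
mkdir -p pics && cat > h.py <<'E'
from bench import robot
import numpy as np, cv2
from scipy.spatial.transform import Rotation as R
def cam(n):
    d=robot.get_image(n); o=np.array(d["orientation"],float)
    d["R"]=o if o.shape==(3,3) else R.from_euler('xyz',o).as_matrix()
    d["f"]=d["img"].shape[0]/2/np.tan(np.radians(d["fovy"])/2); return d
def ray(d,u,v):
    r=d["R"]@np.array([(u-d["cx"])/d["f"],(v-d["cy"])/d["f"],1]); return r/np.linalg.norm(r)
def on_z(d,u,v,z):
    r=ray(d,u,v); e=np.array(d["eye"]); return e+r*(z-e[2])/r[2]
def proj(d,p):
    q=d["R"].T@(np.array(p,float)-d["eye"]); return np.round([d["cx"]+d["f"]*q[0]/q[2],d["cy"]+d["f"]*q[1]/q[2]],1)
E
python3 - <<'E'
from h import *
for n in("top","side"):
    d=cam(n); cv2.imwrite(f"pics/{n}0.png",d["img"]); print(n,d["fovy"],d["cx"],d["cy"],d["eye"],d["orientation"])
E
```

```text
top 53.16376596704221 317.55940280570684 196.6068995513144 [ 312.87272382   39.09281221 1222.12995427] [-2.9284253  -0.00347779 -1.65192588]
side 56.123233506551145 320.5230096694478 204.05077365755173 [473.43100449 799.28574837 624.45617118] [-2.16945341 -0.01489114 -3.00267009]
```

View pics/top0.png

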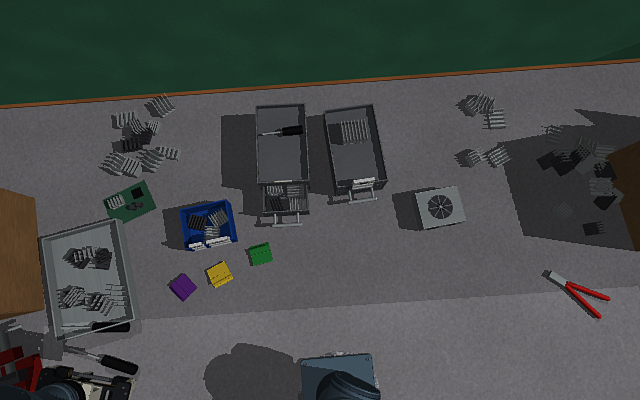

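View pics/side0.png

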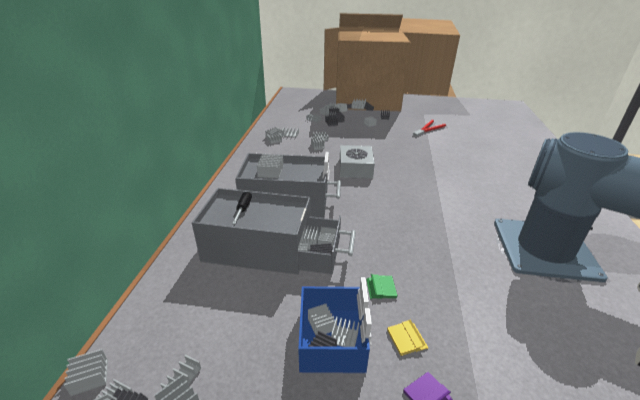

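Top view: the open unit, with the driver on it, is near (283,150). Unit_b is at (355,150) and already labelled. The bin is at (208,225) with two white holders on its front rim, about (195,245) and (218,240). The green (260,254), yellow (219,273) and purple (182,287) look-alikes are to be left alone. I'll check the choice in a close crop.

```bash
python3 - <<'E'
from h import *
i=cv2.imread("pics/top0.png")[95:260,170:400]; cv2.imwrite("pics/c1.png",cv2.resize(i,None,fx=3.4,fy=3.4,interpolation=cv2.INTER_CUBIC))
E
```

```text
(no output)
```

View pics/c1.png

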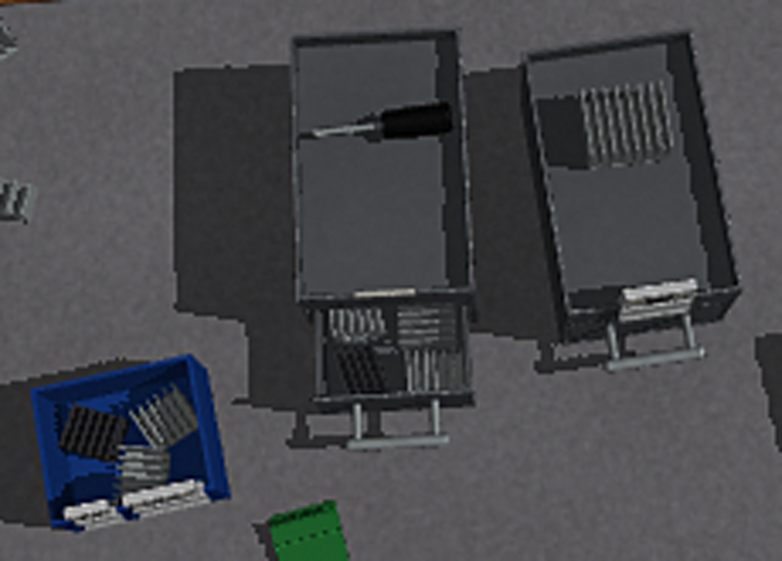

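The wide holder is the right-hand one, at full-image px (218.5,241). The small one is on its left at about (198,246). The tape middle is at (283,181). Next I'll get rough poses by casting rays.

```bash
python3 - <<'E'
from h import *
d=cam("top"); c=lambda x,y:(x/3.4+170-.35,y/3.4+95-.35)
r=lambda n,p,z:print(n,on_z(d,*c(*p),z).round(1)[:2])
r("lipFL",(299,300),118);r("lipFR",(474,291),118);r("lipBL",(293,36),118);r("lipBR",(457,32),118)
r("tapeL",(356,295),118);r("tapeR",(414,292),118)
r("handleL",(348,444),52);r("handleR",(447,438),52)
r("holdL",(124,492),107);r("holdR",(203,482),107)
r("smallL",(66,511),107);r("smallR",(107,503),107)
r("binFL",(53,526),70);r("binFR",(230,497),70);r("binBL",(34,392),70);r("binBR",(193,357),70)
r("psu?",(790,300),55)
w=cam("wrist");print(w["eye"],w["orientation"],w["fovy"],robot.current_eef_rot(),robot.current_tcp_pos(),robot.current_t())
E
```

```text
lipFL [604.3 182.8]
lipFR [600.3  36.2]
lipBL [842.4 176.2]
lipBR [834.8  33.1]
tapeL [604.8 135. ]
tapeR [603.5  86.4]
handleL [489.7 155.4]
handleR [488.   69.5]
holdL [456.6 335.1]
holdR [459.6 270.4]
smallL [444.8 382.7]
smallR [448.7 349.2]
binFL [437.5 405.2]
binFR [449.9 255.7]
binBL [553.7 420.1]
binBR [573.5 282.9]
psu? [ 586.1 -242.4]
[ 67.72136857 549.56503308 383.87662571] [2.89479764e+00 1.59837634e-03 1.32803688e+00] 70.98742155745323 [-3.14052536e+00 -2.22443448e-04  2.89883141e+00] [132.06179641 533.58882183 218.14820056] 0.2
```

```bash
python3 - <<'E'
from h import *
import pickle
robot.move_ptp([430,305,190],[np.pi,0,np.pi+.12])
a=cam("wrist"); print(robot.current_t())
robot.move_gripper(0.0)
robot.move_ptp([470,112,230],[np.pi,0,np.pi-.022])
b=cam("wrist"); print(robot.current_t(), robot.current_qpos())
pickle.dump((a,b),open("w.pkl","wb"))
cv2.imwrite("pics/wa.png",a["img"]);cv2.imwrite("pics/wb.png",b["img"])
E
```

```text
1.6583
3.975 [ 4.26348181e-03  1.29738402e-01  1.66946487e+00  7.64559570e-04
  1.34298026e+00 -1.54565713e+00]
```

View pics/wa.png

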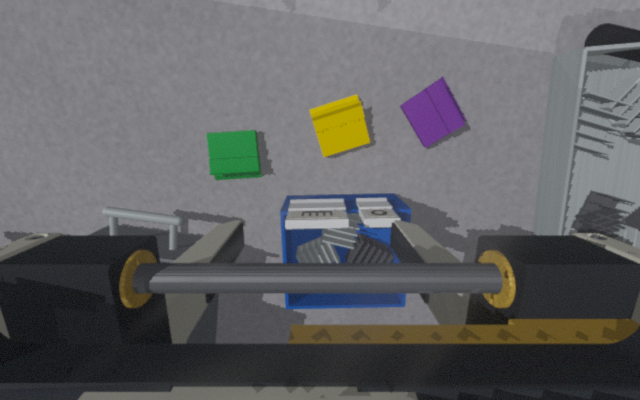

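View pics/wb.png

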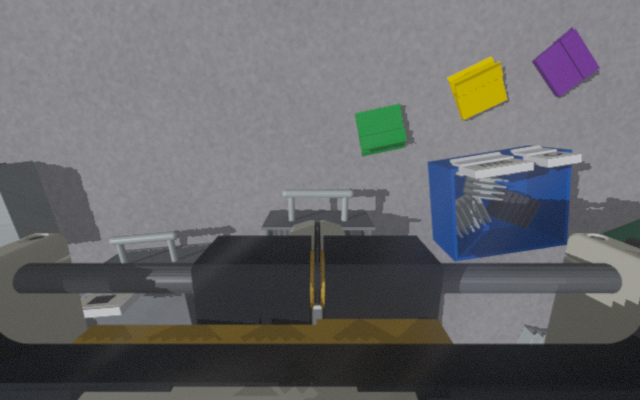

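View a: the wide holder's heat-sink label is at (317,214), with the small one at (380,212). View b: the handle bar runs from (283,193) to (352,193). Next I'll push the drawer shut and refine the holder's edges.

```bash
python3 - <<'E'
from h import *
import pickle
a,b=pickle.load(open("w.pkl","rb"))
hl,hr=on_z(b,283,193,52),on_z(b,352,193,52); print("handle",hl.round(1),hr.round(1))
im=a["img"][185:240,270:420]; cv2.imwrite("pics/c2.png",cv2.resize(im,None,fx=5,fy=5,interpolation=cv2.INTER_CUBIC))
m=(hl+hr)/2; y=np.radians(0)-.022
u=np.array([np.cos(y),np.sin(y),0])
P=lambda s,z:[*(m+u*s)[:2],z]
robot.move_linear(P(-28,150),speed=200); robot.move_linear(P(-28,38),speed=120)
print(robot.current_contact_force())
print(robot.move_linear(P(100,38),speed=45,f_stop=15),robot.current_tcp_pos(),robot.current_contact_force().round(1),robot.current_t())
s=cam("side");cv2.imwrite("pics/s1.png",cv2.resize(s["img"][130:290,170:400],None,fx=3,fy=3))
E
```

```text
handle [486.8  69.1  52. ] [488.7 156.2  52. ]
[-0.72339347 -0.57898507 -0.18088727]
True [551.45821713 111.17480269  37.17520764] [ 0.6  0.4 -0.4] 7.4917
```

View pics/c2.png

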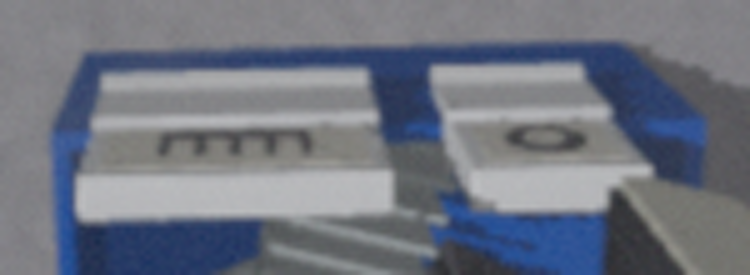

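View pics/s1.png

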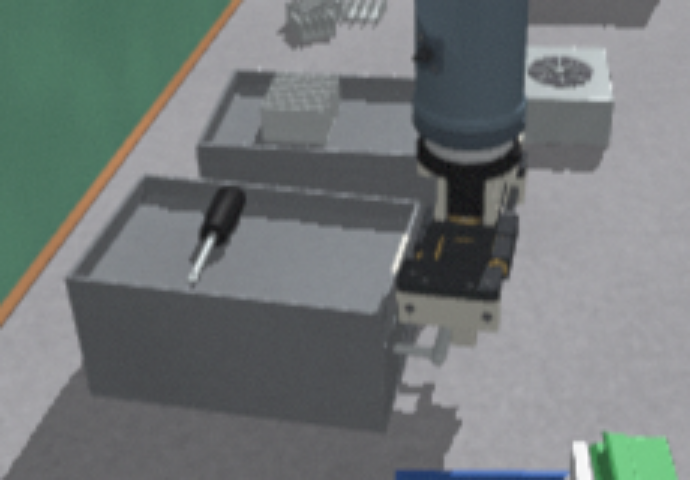

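```bash
python3 - <<'E'
from h import *
import pickle
a,b=pickle.load(open("w.pkl","rb"))
q=[on_z(a,270+x/5-.4,185+y/5-.4,107) for x,y in((80,172),(390,170),(77,218),(392,213))]
print(np.round(q,1)); print(np.mean(q,0))
r=[on_z(a,270+x/5-.4,185+y/5-.4,70) for x,y in((80,53),(622,45))]; print("rim front",np.round(r,1))
p=np.array(robot.current_tcp_pos())
for k in range(2):
    print(robot.move_linear([p[0]+15,p[1]-.3,p[2]],speed=12,f_stop=15),robot.current_tcp_pos(),robot.current_contact_force().round(1),robot.current_t())
p=np.array(robot.current_tcp_pos())
robot.move_linear([p[0]-25,p[1],p[2]],speed=100);robot.move_linear([p[0]-90,p[1],240],speed=250)
c=cam("wrist");t=cam("top");pickle.dump((c,t),open("w2.pkl","wb"));print(robot.current_t())
o=cv2.resize(t["img"][155:235,230:330],None,fx=4,fy=4,interpolation=cv2.INTER_CUBIC)
cc=c["img"][150:330,150:480]
cv2.imwrite("pics/m.png",cv2.copyMakeBorder(o,0,0,0,400,0)) if 0 else None
H=np.zeros((590,800,3),np.uint8); H[:320,:400]=o; H[:180,420:750]=cc
s=cam("side"); H[330:590,:600]=cv2.resize(s["img"][180:310,170:470],None,fx=2,fy=2); cv2.imwrite("pics/m.png",H)
E
```

```text
[[452.7 278.4 107. ]
 [445.4 336.  107. ]
 [461.9 278.7 107. ]
 [453.8 337.6 107. ]]
[453.43258216 307.66159203 107.        ]
rim front [[439.7 273.2  70. ]
 [424.3 386.   70. ]]
True [551.12187897 111.16010968  35.93838079] [-0.2 -0.1 -0. ] 8.2167
True [550.94178015 111.151447    35.09637133] [ 0.5 -0.4  0.8] 8.825
10.325
```

View pics/m.png

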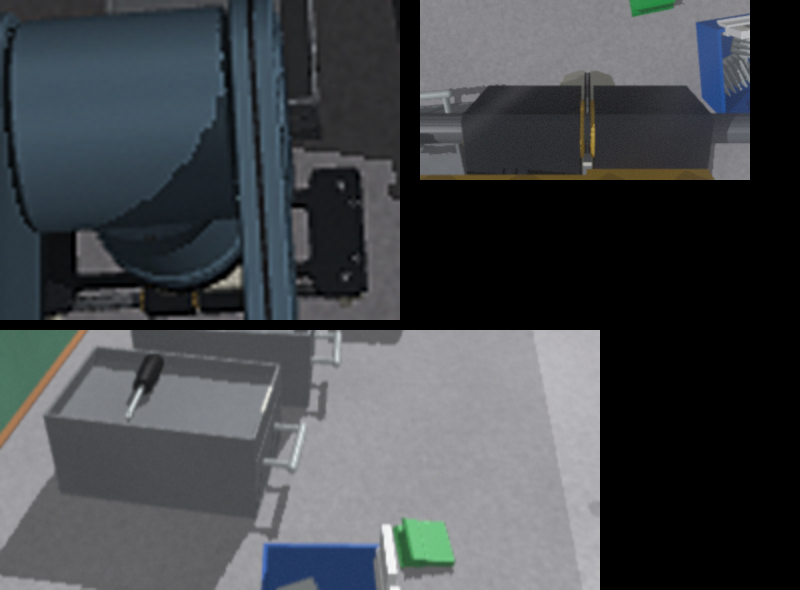

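The drawer is against its stop: three pushes over 15 N all ended at the same place, and the side view shows it flush. Next I'll recompute the bin rim (its rim corners in crop c2 are (55,130) and (705,120)) and the tape from both fixed views.

```bash
python3 - <<'E'
from h import *
import pickle
a,b=pickle.load(open("w.pkl","rb"))
r=[on_z(a,270+x/5-.4,185+y/5-.4,70) for x,y in((55,130),(705,120))]; print("rim front",np.round(r,1))
t=cam("top");s=cam("side")
def tape(img,x0,y0,x1,y1):
    g=img[y0:y1,x0:x1]; m=((g.min(2)>150)*255).astype(np.uint8)
    n,l,st,c=cv2.connectedComponentsWithStats(m); k=1+np.argmax(st[1:,4]); ys,xs=np.nonzero(l==k)
    print(st[k],c[k]+[x0,y0]); return cv2.minAreaRect(np.c_[xs+x0,ys+y0].astype(np.float32))
T=tape(cv2.imread("pics/top0.png"),268,172,300,190);S=tape(s["img"],295,195,320,230);print(T,S)
def tri(u,v):
    e1,e2=np.array(t["eye"]),np.array(s["eye"]);r1,r2=ray(t,*u),ray(s,*v)
    k=np.linalg.lstsq(np.c_[r1,-r2],e2-e1,rcond=None)[0]; p,q=e1+k[0]*r1,e2+k[1]*r2; return (p+q)/2,np.linalg.norm(p-q)
print(tri(T[0],S[0]),on_z(t,*T[0],118),on_z(s,*S[0],118))
for k in(T,S):
    d=t if k is T else s; bx=cv2.boxPoints(k); print(np.array([on_z(d,*p,118)[:2] for p in bx]).round(1).tolist())
E
```

```text
rim front [[457.2 269.4  70. ]
 [438.3 406.7  70. ]]
[7 9 9 1 9] [279. 181.]
[ 5 13  6 13 32] [302.5     214.21875]
((279.0, 181.0), (8.0, 0.0), 180.0) ((302.5, 214.0), (2.2135941982269287, 12.965337753295898), 18.43494987487793)
(array([602.35187927, 121.09566906, 126.38421738]), np.float64(0.7263043975859861)) [604.94537425 121.72853167 118.        ] [604.14069355 109.80946655 118.        ]
[[604.0, 110.4], [604.0, 110.4], [605.9, 133.1], [605.9, 133.1]]
[[607.1, 132.9], [606.5, 83.6], [601.1, 85.7], [601.9, 134.7]]
```

Rim and pocket agree: the holder is at (453.5,307.7), yaw 0.135. The side tape gives lip_mid at about (604,110), agreeing with the top crop's (604.2,110.7). Next I'll grasp.

```bash
python3 - <<'E'
from h import *
o=[np.pi,0,np.pi/2+.135]
robot.move_ptp([453.5,307.7,190],o); robot.move_gripper(.5)
c=cam("wrist"); 
print(robot.move_linear([453.5,307.7,81],speed=90,f_stop=6),robot.current_tcp_pos())
robot.move_gripper(0.0); print("w",robot.current_gripper_width()*93,robot.current_contact_force().round(1))
p=robot.current_tcp_pos()
robot.move_linear([*p[:2],p[2]+25],speed=60); robot.move_linear([*p[:2],200],speed=150)
print(robot.current_gripper_width()*93,robot.current_tcp_pos(),robot.current_eef_rot(),robot.current_t())
d=cam("wrist"); s=cam("side")
H=np.zeros((400,790,3),np.uint8); H[:, :400]=d["img"][:,120:520]; k=cv2.resize(s["img"][140:340,250:440],None,fx=2,fy=2); H[:,405:405+380]=k; cv2.imwrite("pics/g.png",H)
import pickle; pickle.dump(d,open("w3.pkl","wb"))
E
```

```text
False [453.96556081 307.91807236  81.58509747]
w 8.862547673286064 [-0.   0.2  0.2]
8.681831476002008 [452.89672256 307.40504564 199.02194884] [-3.14002215e+00  4.45446803e-04  1.70574884e+00] 16.3833
```

View pics/g.png

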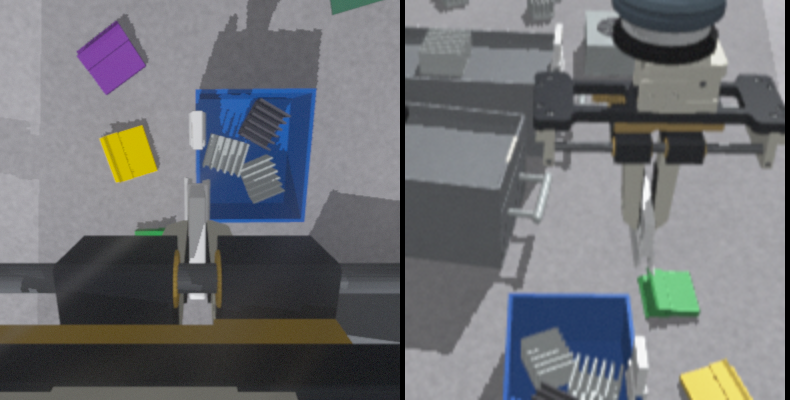

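```bash
python3 - <<'E'
from h import *
import pickle
d=pickle.load(open("w3.pkl","rb"))
robot.move_ptp([604,110.2,185],[np.pi,0,np.pi/2-.02])
p=np.array(robot.current_tcp_pos());e=robot.current_eef_rot();print(p,e,robot.current_t())
w=cam("wrist");s=cam("side");t=cam("top")
M=R.from_euler('xyz',e).as_matrix()
# holder frame pts: (hx,hy,hz above origin) ; tool x=+hy side (yaw~pi/2), hx = world x
Rz=R.from_euler('z',-.02).as_matrix()
pt=lambda hx,hy,hz: p+Rz@np.array([hx,hy,hz-11.3])
for n,q in(("top+",(-4.5,30,37)),("top+b",(4.5,30,37)),("br+",(-6.5,30,0)),("leg+",(-6.5,30,-21)),("legr+",(6.5,30,-13)),("label",(-4.5,0,21))):
    print(n,proj(w,pt(*q)),proj(s,pt(*q)))
print("tape ends",proj(s,[604,110+25,118]),proj(s,[604,110-25,118]))
H=np.zeros((600,800,3),np.uint8)
H[:, :400]=cv2.resize(w["img"][100:300,250:383],(400,600),interpolation=cv2.INTER_CUBIC)
H[:,400:]=cv2.resize(s["img"][150:255,270:340],(400,600),interpolation=cv2.INTER_CUBIC)
cv2.imwrite("pics/h.png",H)
E
```

```text
[603.27647684 111.23432742 184.77807084] [-3.14056793e+00 -7.42188516e-04  1.55146937e+00] 17.4667
top+ [306.4 197.7] [301.5 187.1]
top+b [323.8 197.7] [297.3 186.7]
br+ [305.4 183.2] [302.7 201.8]
leg+ [306.6 177.2] [302.8 209.8]
legr+ [325.  179.3] [296.9 206.2]
label [307.8 239.4] [304.4 186.2]
tape ends [300.6 220.5] [304.4 207.9]
```

View pics/h.png

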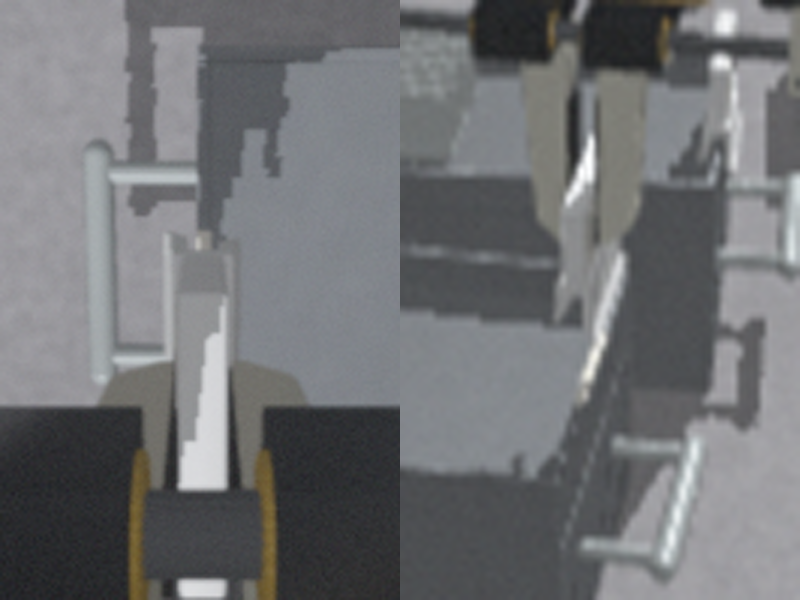

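```bash
python3 - <<'E'
from h import *
w=cam("wrist"); print(robot.current_tcp_pos())
f=lambda x,y,z:on_z(w,250+x/3.008-.4,100+y/3-.4,z).round(1)
print("tape",f(203.5,238,118),"outer edge",f(204,35,118),f(198,225,118))
print("handle ends",f(97,146,52),f(103,380,52))
print("pocket end mid",f(202,293,184.8+25.7),"leg ends front/rear", f(163,236,152.5),f(240,240,160.5))
print("outer edge z100-side corner?",f(198,175,80))
s=cam("side"); g=lambda x,y,z:on_z(s,270+x/5.714-.4,150+y/5.714-.4,z).round(1)
print("side tape",g(588,395,118),g(622,262,118),"handle",g(697,440,52),g(665,570,52))
E
```

```text
[603.41008894 111.8823994  185.40633172]
tape [605. 134. 118.] outer edge [606.  188.8 118. ] [603.5 137.7 118. ]
handle ends [568.1 154.9  52. ] [566.1  67.5  52. ]
pocket end mid [604.6 142.1 210.5] leg ends front/rear [595.3 141.3 152.5] [613.4 141.5 160.5]
outer edge z100-side corner? [603.5 147.3  80. ]
side tape [443.9 102.6 118. ] [431.6   2.2 118. ] handle [391.9  37.6  52. ] [406.2 126.6  52. ]
```

The wrist view shows the lip straight between the legs, about 0.7 mm off in x and 1.5 mm in y. The handle, at x=567, confirms the drawer is shut. Next I'll correct and descend slowly under force guard.

```bash
python3 - <<'E'
from h import *
st=lambda:(np.round(robot.current_tcp_pos(),1),robot.current_contact_force().round(1),round(robot.current_t(),1))
robot.move_linear([604.7,109,165],speed=60); print(st())
print(robot.move_linear([604.7,109,142],speed=25,f_stop=5),st())
print(robot.move_linear([604.7,109,122],speed=10,f_stop=9.5),st())
robot.sleep(.3);print(st(),robot.current_gripper_width()*93)
E
```

```text
(array([604.4, 108.9, 164.3]), array([-0.6,  0.6,  0. ]), 18.2)
False (array([604.8, 109. , 142.2]), array([-1. , -0.2, -0.1]), 19.3)
True (array([604.7, 109. , 129. ]), array([-0.2,  0.2,  4.2]), 20.6)
(array([604.7, 109. , 129. ]), array([ 0.4, -0.4,  5.5]), 20.9) 8.642203800804083
```

Contact came at z=129, as predicted for fully home. Now I'll trim to about 10 N.

```bash
python3 - <<'E'
from h import *
def F():
    v=[]
    for _ in range(8): robot.sleep(.03); v.append(robot.current_contact_force()[2])
    return np.mean(v)
z=robot.current_tcp_pos()[2]
f=F(); print(z,f)
for k in range(10):
    if 9<f<11.5: break
    z-= np.clip((10.2-f)*.12,-.5,.5)
    robot.move_linear([604.7,109,z],speed=5); f=F(); print(round(z,2),robot.current_tcp_pos().round(1),round(f,2),round(robot.current_t(),1))
robot.sleep(1); print(F(),robot.current_contact_force().round(1),robot.current_ft_torque().round(2))
w=cam("wrist");s=cam("side")
H=np.zeros((600,800,3),np.uint8)
H[:, :400]=cv2.resize(w["img"][100:300,250:383],(400,600),interpolation=cv2.INTER_CUBIC)
H[:,400:]=cv2.resize(s["img"][150:255,270:340],(400,600),interpolation=cv2.INTER_CUBIC)
cv2.imwrite("pics/i.png",H)
E
```

```text
129.02183434729295 5.406229288333389
128.52 [604.7 109.  129. ] 5.94 21.7
128.02 [604.7 109.  129. ] 8.49 22.2
127.82 [604.7 109.  129. ] 9.58 22.7
9.520713969952372 [-3.6 -0.1 10.4] [-0.11  0.66 -0.03]
```

View pics/i.png

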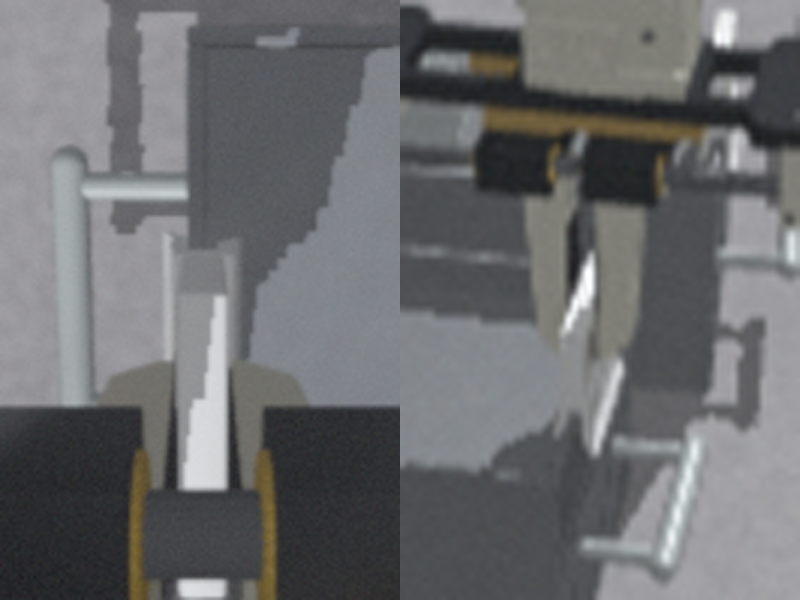

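```bash
python3 - <<'E'
from h import *
w=cam("wrist")
f=lambda x,y,z:on_z(w,250+x/3.008-.4,100+y/3-.4,z).round(1)
print("lip outer/inner",f(189,225,118),f(207,225,118),"corner",f(188,28,118),"pocket end",f(178,293,155),f(226,295,155))
print("handle end",f(70,147,52))
v=[np.r_[robot.current_contact_force()] for _ in range(10) if robot.sleep(.05) is None]; print(np.mean(v,0).round(2),robot.current_eef_rot(),robot.current_t())
E
```

```text
lip outer/inner [603.5 144.7 118. ] [607.3 144.6 118. ] corner [604.3 184.8 118. ] pocket end [602.1 139.4 155. ] [610.3 138.9 155. ]
handle end [568.8 156.3  52. ]
nan [-3.14055538e+00  1.38112640e-04  1.55092156e+00] 24.6417
  return _methods._mean(a, axis=axis, dtype=dtype,
  ret = ret.dtype.type(ret / rcount)
```

Centred to within 1 mm: the pocket middle is at y 109.2 and the unit at 109.8. Last, I'll check the sideways force, relieve it if it is steady, and hand in.

```bash
python3 - <<'E'
from h import *
def F():
    v=[]
    for _ in range(10): robot.sleep(.05); v.append(robot.current_contact_force())
    return np.mean(v,0)
f=F();print(f.round(2)); x,z=604.7,127.82
for k in range(6):
    if abs(f[0])<2 and 9.2<f[2]<11: break
    if abs(f[0])>=2: x+=.25*np.sign(f[0])
    z-=np.clip((10.1-f[2])*.12,-.3,.3)
    robot.move_linear([x,109,z],speed=5); f=F(); print(round(x,2),round(z,2),f.round(2),robot.current_tcp_pos().round(1))
print(robot.current_gripper_width()*93,robot.current_t())
E
```

```text
[-2.77 -0.04  9.32]
604.45 127.73 [-2.58 -0.28  9.59] [604.7 109.  129. ]
604.2 127.67 [-2.05 -0.37  9.63] [604.7 109.  129. ]
603.95 127.61 [-1.2  -0.45  9.2 ] [604.7 109.  129. ]
603.95 127.5 [-1.6   0.18  9.66] [604.7 109.  129. ]
8.804469149100035 28.1417
```

```bash
python3 - <<'E'
from h import *
robot.sleep(.5); print(np.mean([robot.current_contact_force() for _ in range(8)],0).round(2),robot.current_t())
robot.hand_in()
E
```

```text
[-2.29 -0.56  9.18] 28.6417
the job is handed in; nothing more can be done
```

The drawer is shut, and the wide label holder is fully down on the front lip of that unit. The job was handed in at 28.6 s with the gripper still holding the holder and pressing down.

- **Drawer:** three pushes of over 15 N all ended at the same place. Afterwards the handle measured x = 567 mm, where it should be when shut.
- **Seating:** the holder made contact with the tool tip at 129.0 mm. I had predicted 129.3 mm for fully home, and it did not move further as I increased the press.
- **Centring:** the holder's middle was at y = 109.2 mm against 109.8 mm for the unit, and within about 1 mm in x. Its yaw matches the unit's, and the label faces out.
- **Press:** the last reading was 9.2 N down. That is slightly under the 10 N aimed for; readings ranged from 9.2 to 9.7 N after the final trim.
- **Sideways force:** about 2.3 N along x remained at hand-in. I had trimmed it from about 2.8 N to 1.6 N, but it rose again.
- **Other objects:** in the views after the grasp, the small holder was still on the bin rim. The arm touched nothing else on purpose, and I did not check every other item at the end.

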